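# Press the lid onto a tin caddy and crate it

### The job

Take the tin caddy whose lid stands proud out of the narrow compartment of the crate, set it in the pocket of the lid press's sliding carriage and push the carriage fully home under the ram. Pull the press lever down through its whole stroke so that the lid goes fully home, then ease the lever slowly all the way back up without letting it fly. Draw the carriage right out again, take the caddy the other way (across its narrow width) and stand it upright on the floor of the wide compartment, crosswise like the finished caddy already there, without disturbing that caddy or the food tins on the worktop.

Things in the scene. Friction and masses are not known exactly. Their poses are not given: they have to be found in the camera images.
- caddy: Tin caddy to be closed: plain metal box 64 mm long (its x), 46 mm wide (its y); origin at the centre of its underside, z up. Body 55 mm high (grasp here), lid above: 70 mm high closed, up to 78 mm with the lid proud. 0.2 to 0.4 kg. It starts upright, lengthwise in the narrow compartment, where fingers reach only its two ends (64 mm apart).
- lid (a joint): How far the caddy's press-on lid stands proud of its closed position, m: 0 fully home, up to 0.009 raised. It is stiff (about 8 N) and stays where it is pushed.
- press: Lid press fixed to the worktop, white frame; origin on the worktop under the ram axis. Its head overhangs from the column behind (+x): y -42 to 42 mm, x -38 to 107 mm, 141 to 223 mm high. The ram's round foot (54 mm wide) hangs under it, 122 mm above the worktop at rest. The carriage track runs 325 mm from the ram to the press's -y (robot's right) .
- lever (a joint): Press lever, rad: 0 = up at rest (spring holds it there), 0.9 = pulled fully down. Sprung: it flies back if let go. About 8 to 12 N at the bar.
- lever_grip (a point): Middle of the lever's level cross bar (wooden sleeve 22 mm thick, 90 mm long, along the press's y) between two yoke arms 130 mm apart. The bar is on the robot's side of the press (-x), 282 mm above the worktop at rest, 108 mm when fully down. It moves with the lever.
- lever_pivot (a point): Pivot of the lever on the press's head, 195 mm above the worktop, axis along the press's y; the bar moves on an arc of 200 mm radius round it, 0.45 rad above level at rest to 0.45 rad below level.
- carriage (a joint): Sliding carriage of the press, m: 0 = fully home (pocket right under the ram), 0.17 = drawn fully out to the press's -y side. Stays where it is left (about 2 N friction).
- pocket (a point): Centre of the floor of the carriage's pocket (19 mm above the worktop), moves with the carriage; axes as the press. Inside 76 mm along y and 58 mm along x, rim 8 mm high and 5 mm thick: the caddy stands in it with its long side along the press's y (along the track).
- post (a point): Grip point of the carriage's upright wooden post, 22 mm thick, top 75 mm above the worktop (this point 55 mm above it); 140 mm from the pocket's centre toward the press's -y. Use it to push and draw the carriage.
- crate: Open wooden crate fixed to the worktop, 150 mm (x) by 182 mm (y), 68 mm high, walls 6 mm, floor 6 mm thick; origin at the centre of its underside. One wall along y divides it into a narrow compartment (on its -x side) and a wide one (+x side).
- narrow_bay (a point): Centre of the floor of the crate's narrow compartment, 52 mm (x) by 170 mm (y), walls 62 mm high above the floor.
- wide_bay (a point): Centre of the floor of the crate's wide compartment, 80 mm (x) by 170 mm (y), axes as the crate. The caddy fits crosswise (its 64 mm length along the crate's x) with 8 mm to each wall; its +y end is taken by the finished caddy, the free place is centred about 25 mm toward -y from this point.
- done_caddy: A finished caddy of the same shape (64 x 46 x 70 mm, lid home), standing crosswise at the +y end of the wide compartment; leave it alone. Origin at the centre of its underside.
- tuna_tin: Bystander: round food tin, 76 mm wide, 58 mm high, on the worktop between crate and press. Origin at the centre of its underside.
- fish_tin: Bystander: flat oblong food tin, 63 x 105 x 24 mm, on the worktop left of the press. Origin at the centre of its underside.
Mind the look-alikes: they are no part of the job. Leave any pink look-alike of the caddy alone.

How it is judged:
By the outcome, as a careful person would: the job done as asked, in the order asked, and still so for the second after the job is handed in, with the robot touching nothing.
It also fails if it takes over 72 s, if anything falls off the work surface, if the arm or the gripper's body presses on something with over 40 N, if the wrist force passes 120 N, or if a joint passes its speed limit or range.

### The arm

A 7-joint arm with a two-finger parallel gripper is mounted at the origin on a cart in front of the work surface, level with it; the furniture and walls round the work are solid. World frame = base frame: x ahead of the robot, y to its left, z up, the work surface at z = 0. Lengths are in m, angles in rad, forces in N, time in s.
With the tool pointing down it reaches from about 0.425 to 0.825 m from the base axis. Payload 3.6 kg.
Tool frame: the origin (TCP) lies midway between the tips of the shut fingers; the grasp point (between the pads) lies 19 mm behind it (robot.pinch_z is the z of the grasp point in the tool frame, in m); z points along the fingers, y is the line along which they close (so a half turn about z gives the same grasp; the last joint's range is limited). The gripper opens to 85 mm and grips with 20 to 120 N. Pads are 22 mm wide; open, the fingers measure 114 mm over their backs; the gripper's body (76 mm by 85 mm) begins 54 mm behind the grasp point. The pads swing forward as they close: fully open they stand 13 mm farther back than shut.
Start: joints at [1.232, 0.615, -0.013, 1.423, 0.008, 1.103, -0.04], TCP at [0.2, -0.618, 0.231] pointing down, gripper open.
Joint ranges: [-3.12, 3.12], [-0.3, 2.06], [-1.34, 1.32], [0.26, 2.42], [-1.36, 4.5], [0.01, 1.98], [-2.84, 2.84]. Speed limits (rad/s): [2.79, 2.79, 3.14, 3.14, 3.14, 3.14, 3.14].

### API

Orientations are given as a rotation vector (axis times angle).
In Python, from cell import robot gives the robot as it stands.
- The arm moves only by the shell command python3 -m handwheel 'ROWS' [FORCE]. ROWS is JSON, a list of rows, each a list of 5 numbers: the shift along the tool's x, y, z in cm, then the turn about the tool's z in degrees, then the finger opening in cm, from 0 to 8.54. In form: [[tx, ty, tz, twist, grip], ...]. A call has 1 to 12 rows; each row shifts and turns the commanded pose from where the row before left it, along the tool's axes as they then stand; what a row does not reach is not made up. A row lasts 1/10 s, in which the tool goes at most 50 mm and 8.59 degrees, less where a joint would pass 70% of its speed; a pose out of reach is approached as far as the arm can. A call is refused whole if a number of a shift passes 5 or a number of a turn 8.59, either way. A call with a gripper value outside its range is refused whole. The fingers move at their own pace and stop on an object; FORCE is the grip in N (left out, the last holds). Time passes only in rows, so rows that do not move let the fingers close. It gives the time, the measured TCP pose, the force, the opening and the grip force at its end, in the units of the state.
- robot.get_state(): the state, without advancing time (a new reading comes with each control period).
- robot.camera(name): name is "scene" or "top" or "wrist"; returns the picture (384x512x3 uint8, red, green, blue); there is no depth.
- robot.calibration(name): a dict with "intrinsics" (3x3 intrinsics, pixels), "pose" (4x4, takes a point from camera to world coordinates). Camera axes: x right, y up, looking along -z (the intrinsics and any distortion apply to the point x, -y, -z); pixel columns grow to the right and rows downward; lengths in m; the calibration is good to about 2 mm. A picture is of the moment at which its call begins: read the wrist's pose just before it. calibration takes no time and is no camera call; for the wrist camera it gives the pose at the moment of the call.
- robot.close_job(): hands the job in; it is judged then, once.
The state is a dict: "clock": time; "joint_positions": joint angles; "dq": joint speeds; "joint_efforts": joint torques, N m; "position": TCP position; "tool_rot": TCP orientation; "force": force on the tool from outside, world axes, zero at the start; "moment": the same for the moment, N m; "gripper_width": finger opening in m; "finger_force": force on a finger pad.
Only numpy, scipy, OpenCV 4.12 (cv2) and the standard library are available. Lean on these libraries where they do the work, as an engineer would, in place of code of your own. Each camera call takes 0.05 s, during which the arm holds its last target. There are 200 camera calls.

## Working session

There is one attempt and no reset: what is moved stays moved. The work goes in short steps, Python scripts to look and compute and a shell command to move; the robot and the scene stay as the last step left them, time stands still between calls to the robot, and variables do not carry over. Pictures are saved under pics/ and viewed, at most 10 in all, crops included, and the job is handed in when it is done.

```bash
mkdir -p pics; ls; python3 - <<'E'
from cell import robot
import cv2
s=robot.get_state();print(s)
for n in("scene","top"):
    im=robot.camera(n);cv2.imwrite(f"pics/{n}0.png",im[:,:,::-1])
    print(n,robot.calibration(n))
E
```

```text
pics
{'clock': 0.0, 'joint_positions': array([ 1.23148226,  0.61592398, -0.01264622,  1.42494603,  0.00812138,
        1.10343242, -0.0404087 ]), 'dq': array([-8.32309176e-06, -8.03433467e-04,  5.11577814e-04,  5.48878465e-04,
        2.21036433e-03,  9.66863661e-06,  1.23482951e-03]), 'joint_efforts': array([-4.79041114e-05, -4.69210839e+01,  2.59181941e-01, -1.71033776e+01,
        9.90305794e-03,  9.71395610e-03, -2.94493134e-05]), 'position': array([ 0.19980168, -0.61769252,  0.2301194 ]), 'tool_rot': array([-3.10063375e+00, -4.89101079e-01,  7.15918163e-04]), 'force': array([-0.11913851,  0.74303771,  0.2780016 ]), 'moment': array([-0.00336431, -0.02898405,  0.02355895]), 'finger_force': 0.0, 'gripper_width': 0.08559372345885875}
scene {'intrinsics': array([[449.46640326,   0.        , 253.95058621],
       [  0.        , 449.46640326, 188.84343852],
       [  0.        ,   0.        ,   1.        ]]), 'pose': array([[ 0.17662505,  0.77923839, -0.60132447, -0.58108994],
       [-0.98424335,  0.14496795, -0.10123893, -0.13788366],
       [ 0.00828352,  0.60973095,  0.79256518,  1.63581645],
       [ 0.        ,  0.        ,  0.        ,  1.        ]])}
top {'intrinsics': array([[434.76757916,   0.        , 259.96230165],
       [  0.        , 434.76757916, 190.44558382],
       [  0.        ,   0.        ,   1.        ]]), 'pose': array([[ 0.00478065,  0.98626092, -0.16512582,  0.28001455],
       [-0.99994045,  0.00633475,  0.00888631,  0.04512635],
       [ 0.00981025,  0.16507351,  0.98623248,  1.64515451],
       [ 0.        ,  0.        ,  0.        ,  1.        ]])}
```

View both.

```bash
python3 - <<'E'
import cv2,numpy as np
t=cv2.imread("pics/top0.png")
cv2.imwrite("pics/t2.png",cv2.resize(t,(800,600),interpolation=cv2.INTER_CUBIC))
s=cv2.imread("pics/scene0.png")
cv2.imwrite("pics/s2.png",cv2.resize(s,(800,600),interpolation=cv2.INTER_CUBIC))
E
```

```text
(no output)
```

View pics/t2.png

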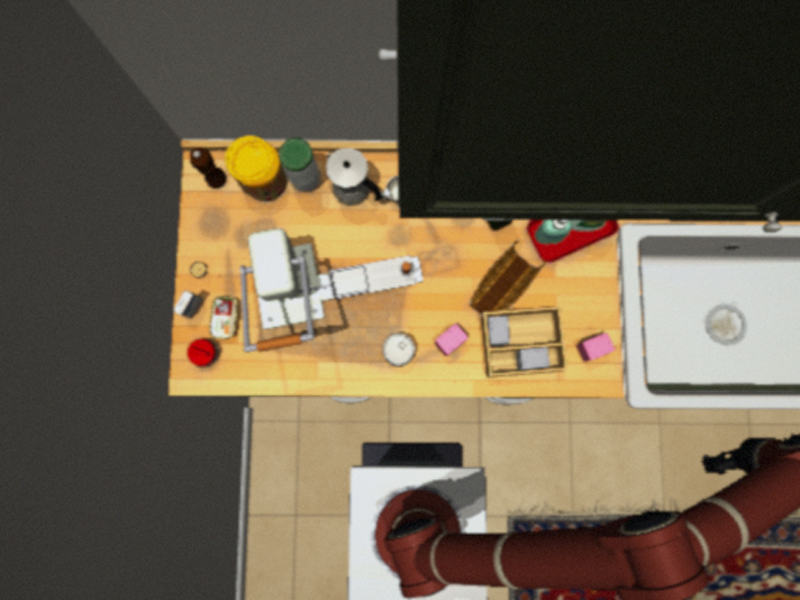

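View pics/s2.png

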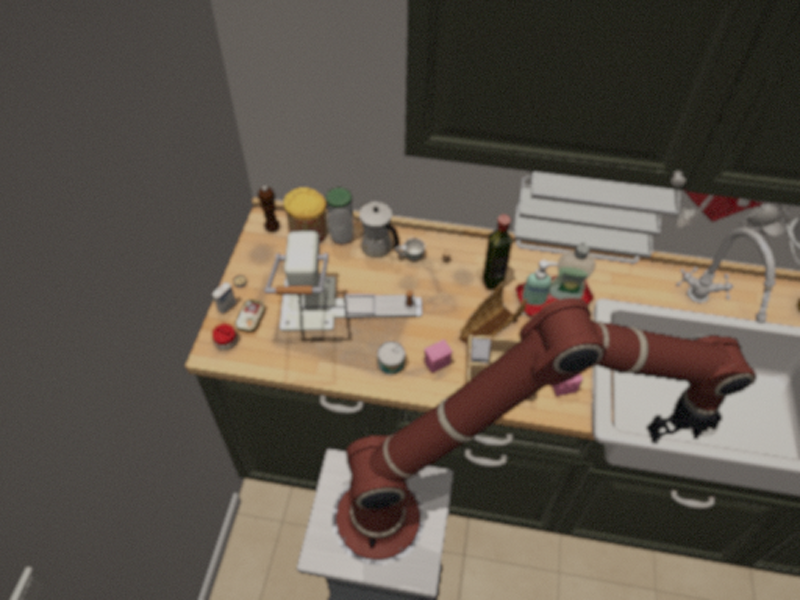

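```bash
cat > h.py <<'E'
import numpy as np,cv2
from cell import robot
from scipy.spatial.transform import Rotation as R
def ray(cal,u,v):
    d=np.linalg.inv(cal["intrinsics"])@[u,v,1];P=cal["pose"]
    return P[:3,3],P[:3,:3]@(d*[1,-1,-1])
def onz(cal,u,v,z):
    o,d=ray(cal,u,v);return (o+d*(z-o[2])/d[2])
def proj(cal,p):
    P=cal["pose"];c=P[:3,:3].T@(np.array(p)-P[:3,3]);q=cal["intrinsics"]@(c*[1,-1,-1]);return q[:2]/q[2]
def st():
    s=robot.get_state();r=R.from_rotvec(s["tool_rot"]).as_matrix()
    return s,r
def to(target,yaw_deg=None):
    """print shift (cm, tool axes) to TCP target, and twist to put tool y at yaw (world, mod 180)"""
    s,r=st();d=r.T@(np.array(target)-s["position"])*100
    print("clock %.2f"%s["clock"],"tool shift cm",d.round(2),"tool y yaw",np.degrees(np.arctan2(r[1,1],r[0,1])).round(1))
    if yaw_deg is not None:
        a=np.degrees(np.arctan2(r[1,1],r[0,1]));t=(a-yaw_deg+90)%180-90;print("twist",t.round(1),"(about tool z, down)")
E
python3 - <<'E'
from h import *
t=cv2.imread("pics/top0.png");cal=robot.calibration("top")
k=.64
for n,u,v,z in [("crateNW",484,313,.068),("crateNE",560,310,.068),("crateSE",563,371,.068),("crateSW",486,376,.068),("caddy",535,358,.078),("done",498,331,.07),("post",407,266,.075),("tr1",418,258,.012),("tr2",422,281,.012),("trm1",330,276,.012),("trm2",334,298,.012),("basefrL",262,327,.01),("basefrR",324,319,.01),("bar",278,342,.282),("barL",247,349,.282),("barR",310,335,.282),("head1",250,235,.223),("head2",283,229,.223),("head3",293,292,.223),("head4",258,297,.223),("tuna",400,348,.058),("fish",224,317,.024),("pock1",366,267,.019),("pock2",394,262,.019)]:
    print(n,onz(cal,u*k,v*k,z).round(3))
s,r=st();print(r.round(3)); c=robot.calibration("wrist");print(c, (r.T@(c["pose"][:3,3]-s["position"])).round(4),(r.T@c["pose"][:3,:3]).round(3))
E
```

```text
crateNW [ 0.509 -0.152  0.068]
crateNE [ 0.517 -0.331  0.068]
crateSE [ 0.374 -0.333  0.068]
crateSW [ 0.361 -0.154  0.068]
caddy [ 0.403 -0.267  0.078]
done [ 0.466 -0.184  0.07 ]
post [0.619 0.029 0.075]
tr1 [0.652 0.002 0.012]
tr2 [ 0.595 -0.008  0.012]
trm1 [0.606 0.217 0.012]
trm2 [0.551 0.206 0.012]
basefrL [0.479 0.379 0.01 ]
basefrR [0.5   0.229 0.01 ]
bar [0.416 0.29  0.282]
barL [0.402 0.351 0.282]
barR [0.431 0.226 0.282]
head1 [0.652 0.369 0.223]
head2 [0.666 0.299 0.223]
head3 [0.529 0.273 0.223]
head4 [0.517 0.346 0.223]
tuna [0.426 0.045 0.058]
fish [0.501 0.468 0.024]
pock1 [0.627 0.129 0.019]
pock2 [0.64  0.061 0.019]
[[ 0.951  0.308 -0.001]
 [ 0.308 -0.951  0.002]
 [-0.    -0.002 -1.   ]]
{'intrinsics': array([[291.55876668,   0.        , 262.36268207],
       [  0.        , 291.55876668, 193.39258056],
       [  0.        ,   0.        ,   1.        ]]), 'pose': array([[ 0.30837389,  0.91821649,  0.24856392,  0.26271358],
       [-0.95126383,  0.29810846,  0.07892065, -0.59703804],
       [-0.00163277, -0.26078694,  0.965395  ,  0.37262891],
       [ 0.        ,  0.        ,  0.        ,  1.        ]])} [ 0.0662 -0.0007 -0.1424] [[ 0.001  0.965  0.261]
 [ 1.    -0.    -0.001]
 [-0.001  0.261 -0.965]]
```

```bash
python3 - <<'E'
import cv2
t=cv2.imread("pics/top0.png")
a=cv2.resize(t[135:245,150:280],(780,660),interpolation=cv2.INTER_CUBIC)[:600]
cv2.imwrite("pics/t3.png",a)
E
```

```text
(no output)
```

View pics/t3.png

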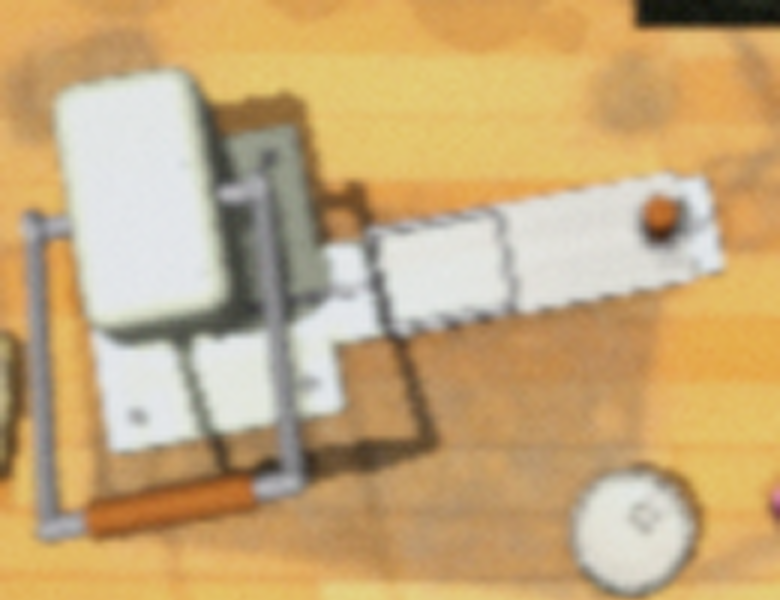

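```bash
python3 - <<'E'
from h import *
to([0.38,-0.25,0.30],-87.5)
cal=robot.calibration("top");print(onz(cal,223.8,180.3,.019).round(3),onz(cal,260,170.8,.075).round(3))
E
```

```text
clock 0.10 tool shift cm [ 28.47 -29.46  -6.91] tool y yaw -72.1
twist 15.4 (about tool z, down)
[0.591 0.168 0.019] [0.616 0.031 0.075]
```

```bash
python3 -m handwheel '[[1,-1,-1,0,8.5],[2.5,-2.5,-1.5,0,8.5],[3,-3,-1.5,0,8.5],[3.3,-3.4,-1.5,0,8.5],[3.3,-3.4,-1.4,0,8.5],[3.3,-3.4,0,0,8.5],[3.3,-3.4,0,0,8.5],[3.3,-3.4,0,4,8.5],[3.2,-3.2,0,8,8.5],[2.3,-2.3,0,3.4,8.5],[0,0,0,0,8.5],[0,0,0,0,8.5]]'; cat > snap.py <<'E'
import sys,json
from h import *
n=sys.argv[1]
c=robot.calibration("wrist");im=robot.camera("wrist")
cv2.imwrite(f"pics/{n}.png",im[:,:,::-1]);cv2.imwrite(f"pics/{n}_b.png",cv2.resize(im[:,:,::-1],(800,600),interpolation=cv2.INTER_CUBIC))
np.savez(f"pics/{n}.npz",**c)
E
python3 snap.py w1; python3 -c "
from h import *
to([0.403,-.267,.3],-87.5)"
```

```text
clock: 1.3
position: [0.3892, -0.2609, 0.3008]
tool_rot: [3.14, 0.087, 0.0]
force: [0.1, 0.5, 0.7]
gripper_width: 0.0849
finger_force: 0.0
clock 1.35 tool shift cm [1.43 0.57 0.07] tool y yaw -87.0
twist 0.5 (about tool z, down)
```

View pics/w1_b.png

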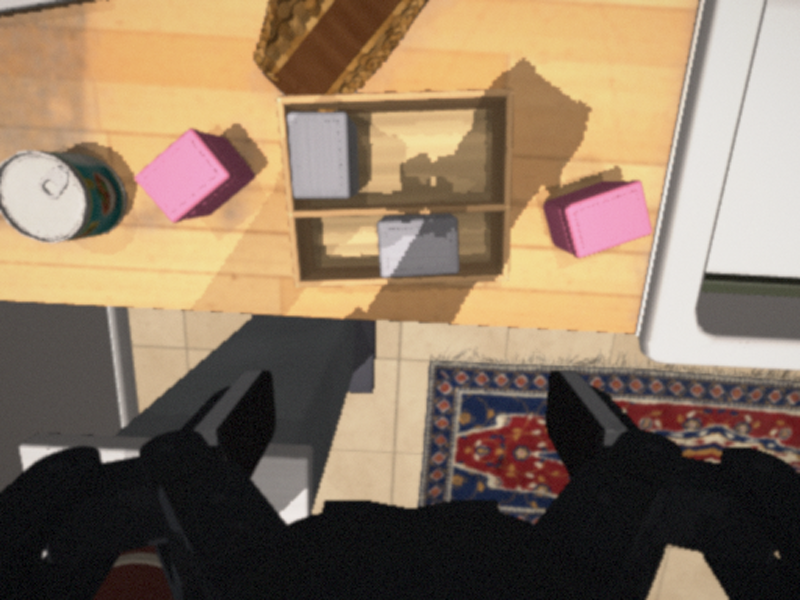

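```bash
python3 - <<'E'
from h import *
c=dict(np.load("pics/w1.npz"));k=.64
def P(u,v,z): return onz(c,u*k,v*k,z)[:2]
for n,z,pts in [("crate",.068,[(278,97),(510,91),(505,275),(298,284)]),("caddy",.084,[(378,217),(458,214),(458,275),(380,277)]),("done",.076,[(288,111),(348,111),(349,198),(290,198)]),("wall",.068,[(292,211),(505,207)]),("tuna",.058,[(0,195),(85,195)])]:
    q=np.array([P(*p,z) for p in pts]);print(n,q.round(4).tolist(),"c",q.mean(0).round(4),"sides",np.linalg.norm(np.roll(q,-1,0)-q,axis=1).round(4),"ang",[round(float(np.degrees(np.arctan2(*(b-a)[::-1]))),1) for a,b in zip(q,np.roll(q,-1,0))])
E
```

```text
crate [[0.5098, -0.1532], [0.5239, -0.329], [0.382, -0.3409], [0.3646, -0.1673]] c [ 0.4451 -0.2476] sides [0.1763 0.1423 0.1744 0.1458] ang [-85.4, -175.2, 95.7, 5.5]
caddy [[0.4254, -0.2336], [0.4312, -0.2955], [0.3831, -0.2995], [0.3779, -0.237]] c [ 0.4044 -0.2664] sides [0.0622 0.0483 0.0627 0.0476] ang [-84.7, -175.2, 94.7, 4.1]
done [[0.4993, -0.1627], [0.5018, -0.2076], [0.4382, -0.2097], [0.4356, -0.1634]] c [ 0.4687 -0.1859] sides [0.045  0.0637 0.0464 0.0637] ang [-86.8, -178.1, 93.2, 0.6]
wall [[0.425, -0.1629], [0.4378, -0.3347]] c [ 0.4314 -0.2488] sides [0.1722 0.1722] ang [-85.7, 94.3]
tuna [[0.4237, 0.0791], [0.4276, 0.0094]] c [0.4257 0.0443] sides [0.0698 0.0698] ang [-86.8, 93.2]
```

```bash
python3 -c "
from h import *
to([0.4044,-.2664,.028],-85.2)"
```

```text
clock 1.35 tool shift cm [ 1.58  0.5  27.27] tool y yaw -87.0
twist -1.8 (about tool z, down)
```

```bash
python3 -m handwheel '[[1,0.3,1.5,-1.8,8.5],[0.6,0.2,3.5,0,8.5],[0,0,4,0,8.5],[0,0,4,0,8.5],[0,0,3,0,8.5],[0,0,1,0,8.5],[0,0,0,0,8.5],[0,0,0,0,8.5]]';  python3 -c "
from h import *
to([0.4044,-.2664,.028],-85.2)"; python3 snap.py w2
```

```text
clock: 2.15
position: [0.4059, -0.2672, 0.1315]
tool_rot: [3.137, 0.129, 0.003]
force: [-0.3, 0.6, 0.6]
gripper_width: 0.0847
finger_force: 0.0
clock 2.15 tool shift cm [-0.16 -0.11 10.35] tool y yaw -85.3
twist -0.1 (about tool z, down)
```

View pics/w2_b.png

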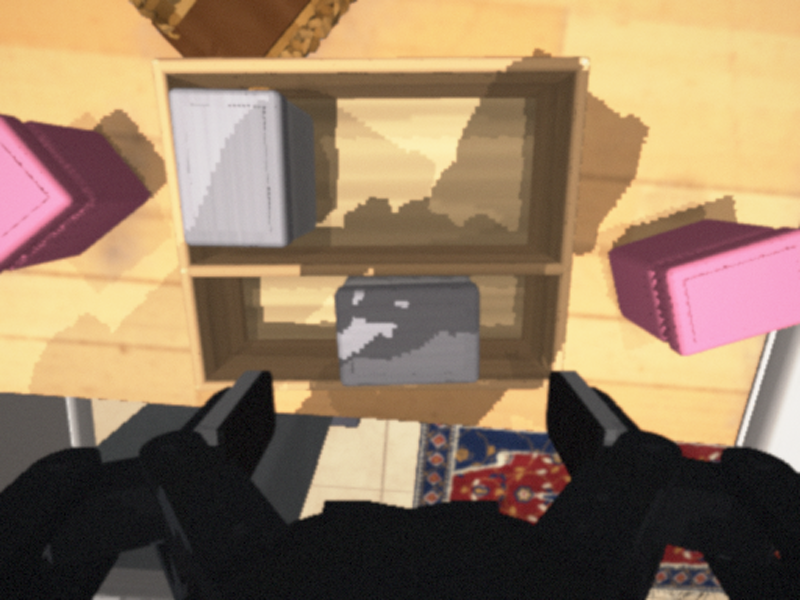

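```bash
cat > quad.py <<'E'
from h import *
def quad(f,items):
  c=dict(np.load(f"pics/{f}.npz"));k=.64
  for n,z,pts in items:
    q=np.array([onz(c,u*k,v*k,z)[:2] for u,v in pts]);print(n,"c",q.mean(0).round(4),"sides",np.linalg.norm(np.roll(q,-1,0)-q,axis=1).round(4),"ang",[round(float(np.degrees(np.arctan2(*(b-a)[::-1]))),1) for a,b in zip(q,np.roll(q,-1,0))])
E
python3 - <<'E'
from quad import *
quad("w2",[("caddy",.083,[(337,285),(478,281),(479,381),(340,385)]),("crate",.068,[(155,59),(588,57),(555,376),(198,384)]),("done",.076,[(170,90),(282,88),(288,245),(186,246)])])
E
```

```text
caddy c [ 0.4056 -0.2661] sides [0.0606 0.0466 0.0634 0.0468] ang [-83.6, -172.5, 96.5, 4.0]
crate c [ 0.4469 -0.2472] sides [0.1772 0.1414 0.1752 0.1446] ang [-85.0, -176.0, 96.1, 4.8]
done c [ 0.4691 -0.1868] sides [0.0448 0.0628 0.0444 0.0625] ang [-84.3, -177.0, 95.3, 3.3]
```

```bash
python3 - <<'E'
from quad import *
c=dict(np.load("pics/w2.npz"))
print(proj(c,[.4059,-.2672,.1315])/.64)
E
```

```text
[411.86297604 380.5493332 ]
```

```bash
python3 -m handwheel '[[-0.05,-0.1,1.5,0,8.5],[0,0,2.5,0,8.5],[0,0,2.5,0,8.5],[0,0,2,0,8.5],[0,0,1.3,0,8.5],[0,0,0.5,0,8.5],[0,0,0,0,8.5],[0,0,0,0,6],[0,0,0,0,5.5],[0,0,0,0,5.5],[0,0,0,0,5.5],[0,0,0,0,5.5]]' 50
```

```text
clock: 3.4
position: [0.4057, -0.266, 0.0289]
tool_rot: [3.137, 0.131, 0.004]
force: [0.3, -0.8, 6.3]
gripper_width: 0.0635
finger_force: 47.1
```

```bash
python3 -m handwheel '[[0,0,-1,0,5.5],[0,0,-2.5,0,5.5],[0,0,-4,0,5.5],[0,0,-4,0,5.5],[0,0,-4,0,5.5],[0,0,-1.5,0,5.5]]';  python3 -c "
from h import *
to([0.53,.155,.2],-78)"
```

```text
clock: 4.0
position: [0.406, -0.2658, 0.2018]
tool_rot: [3.135, 0.131, 0.01]
force: [0.6, 0.3, -2.6]
gripper_width: 0.0635
finger_force: 46.7
clock 4.00 tool shift cm [ 15.85 -40.91   0.1 ] tool y yaw -85.2
twist -7.2 (about tool z, down)
```

```bash
python3 -m handwheel '[[0.5,-1,0,0,5.5],[1,-2.5,0,0,5.5],[1.6,-4,0,0,5.5],[1.7,-4.5,0,0,5.5],[1.7,-4.5,0,0,5.5],[1.7,-4.5,0,0,5.5],[1.7,-4.5,0,0,5.5],[1.7,-4.5,0,0,5.5],[1.7,-4.5,0,0,5.5],[1.4,-3.5,0,0,5.5],[0.8,-2.2,0,-3,5.5],[0.3,-0.7,0,-4.2,5.5]]';python3 -m handwheel '[[0,0,0,0,5.5],[0,0,0,0,5.5]]'; python3 snap.py w3; python3 -c "
from h import *
to([0.591,.168,.2],-78)"
```

```text
clock: 5.2
position: [0.5257, 0.1612, 0.1955]
tool_rot: [-3.12, -0.343, 0.006]
force: [-0.5, -0.1, -2.1]
gripper_width: 0.0635
finger_force: 46.6
clock: 5.4
position: [0.5263, 0.1552, 0.196]
tool_rot: [3.124, 0.326, -0.006]
force: [0.1, -0.3, -2.2]
gripper_width: 0.0632
finger_force: 46.6
clock 5.45 tool shift cm [ 6.57  0.01 -0.39] tool y yaw -78.2
twist -0.2 (about tool z, down)
```

View pics/w3_b.png

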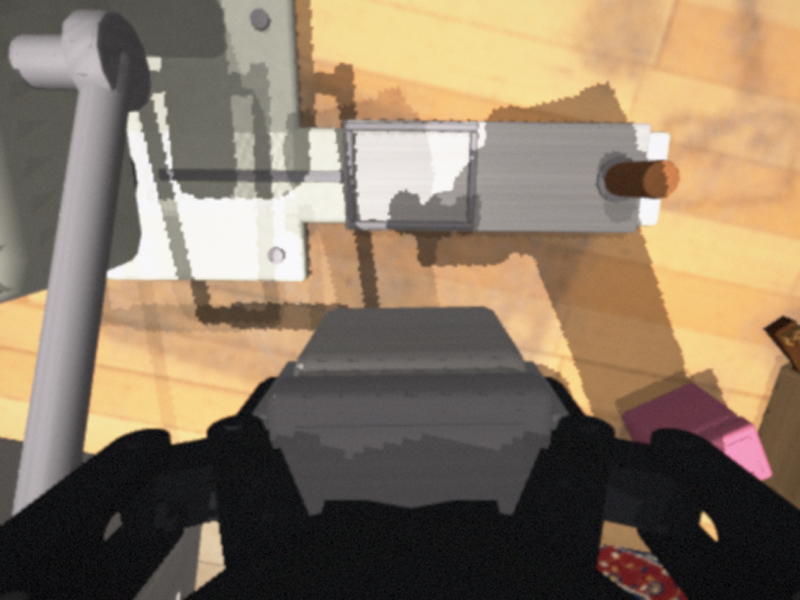

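```bash
python3 - <<'E'
from quad import *
quad("w3",[("rim",.027,[(345,123),(479,122),(475,232),(348,230)]),("track",.019,[(480,123),(636,123),(638,232),(476,232)]),("post",.075,[(661,179)])])
to([0.591,.168,.2],-78)
E
```

```text
rim c [0.591  0.1681] sides [0.0856 0.0699 0.0863 0.068 ] ang [-77.6, -168.0, 101.0, 11.5]
track c [0.6109 0.0715] sides [0.1024 0.072  0.113  0.0711] ang [-78.0, -159.5, 101.9, 12.0]
post c [0.6195 0.0322] sides [0.] ang [0.0]
clock 5.45 tool shift cm [ 6.57  0.01 -0.39] tool y yaw -78.2
twist -0.2 (about tool z, down)
```

```bash
python3 -m handwheel '[[1,0,0,0,5.5],[2.2,0,0,0,5.5],[2.3,0,0.5,0,5.5],[1.07,0,2,0,5.5],[0,0,3,0,5.5],[0,0,3,0,5.5],[0,0,2,0,5.5],[0,0,1,0,5.5],[0,0,0,0,5.5],[0,0,0,0,5.5]]';python3 -c "
from h import *
to([0.591,.168,.0425],-78)"
```

```text
clock: 6.45
position: [0.5931, 0.1694, 0.0832]
tool_rot: [-3.124, -0.326, -0.003]
force: [-0.0, 0.6, -2.8]
gripper_width: 0.0633
finger_force: 46.6
clock 6.45 tool shift cm [-0.24  0.09  4.07] tool y yaw -78.1
twist -0.1 (about tool z, down)
```

```bash
python3 -m handwheel '[[-0.2,0.1,1,0,5.5],[0,0,1.2,0,5.5],[0,0,0.9,0,5.5],[0,0,0.4,0,5.5],[0,0,0.3,0,5.5],[0,0,0.2,0,5.5],[0,0,0,0,5.5]]';python3 -c "
from h import *
to([0.591,.168,.0425],-78)"
```

```text
clock: 7.15
position: [0.5904, 0.1681, 0.0424]
tool_rot: [-3.124, -0.328, -0.0]
force: [-0.3, -1.0, -2.2]
gripper_width: 0.0634
finger_force: 46.9
clock 7.15 tool shift cm [ 0.06  0.02 -0.01] tool y yaw -78.0
twist -0.0 (about tool z, down)
```

```bash
python3 -m handwheel '[[0.05,0,0.1,0,5.5],[0,0,0.1,0,5.5],[0,0,0,0,5.5]]'
```

```text
clock: 7.45
position: [0.5909, 0.1682, 0.0419]
tool_rot: [-3.124, -0.328, -0.001]
force: [-2.4, -0.1, 5.9]
gripper_width: 0.0638
finger_force: 47.5
```

```bash
python3 -m handwheel '[[0,0,0,0,6.8],[0,0,0,0,8],[0,0,0,0,8.5],[0,0,-1,0,8.5],[0,0,-3,0,8.5],[0,0,-3.5,0,8.5],[0,2,-1.5,0,8.5],[0,4,0,0,8.5],[0,4,0,0,8.5],[0,3,0,0,8.5],[0,1,0,0,8.5],[0,0,0,0,8.5]]'; python3 snap.py w4; python3 -c "
from h import *
to([0.62,.0315,.036],-78)"
```

```text
clock: 8.65
position: [0.6201, 0.0293, 0.1307]
tool_rot: [3.125, 0.322, 0.001]
force: [0.4, 0.3, 0.3]
gripper_width: 0.0853
finger_force: 0.0
clock 8.70 tool shift cm [0.01 0.08 9.46] tool y yaw -78.0
twist -0.0 (about tool z, down)
```

View pics/w4_b.png

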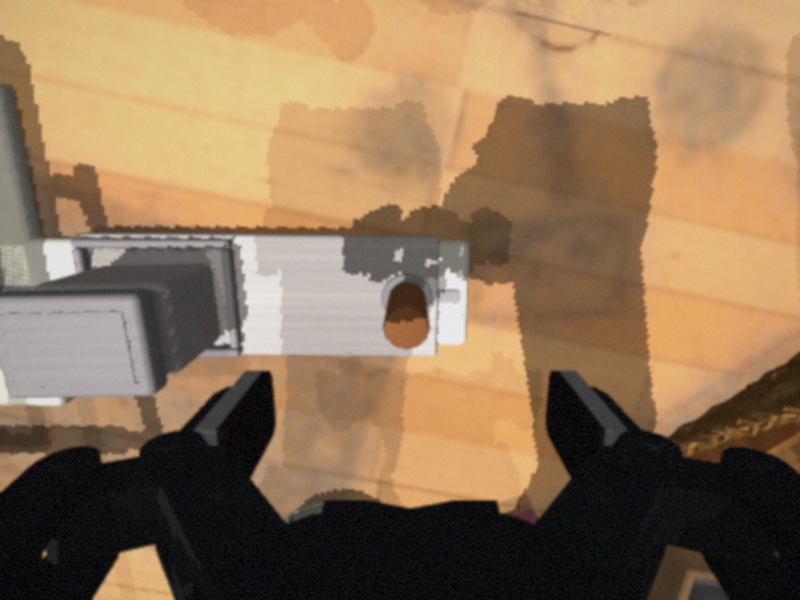

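```bash
python3 -m handwheel '[[0,0.05,1.5,0,8],[0,0,2.5,0,7],[0,0,2.5,0,6],[0,0,1.9,0,5],[0,0,1,0,4],[0,0,0,0,3],[0,0,0,0,2],[0,0,0,0,1.5],[0,0,0,0,1.5],[0,0,0,0,1.5]]' 40; python3 -c "
from h import *
s,r=st();y=np.array([-.2079,.9781,0]);to(s['position']+.17*y,-78)"
```

```text
clock: 9.7
position: [0.6199, 0.0317, 0.0367]
tool_rot: [-3.123, -0.329, -0.001]
force: [0.3, 1.1, -4.4]
gripper_width: 0.0214
finger_force: 39.5
clock 9.70 tool shift cm [ 1.0e-02 -1.7e+01  2.0e-02] tool y yaw -78.0
twist 0.0 (about tool z, down)
```

```bash
python3 -m handwheel '[[0,-0.4,0,0,1.5],[0,-0.8,0,0,1.5],[0,-1.3,0,0,1.5],[0,-1.8,0,0,1.5],[0,-2,0,0,1.5],[0,-2,0,0,1.5],[0,-2,0,0,1.5],[0,-2,0,0,1.5],[0,-1.8,0,0,1.5],[0,-1,0,0,1.5],[0,-0.6,0,0,1.5],[0,-0.4,0,0,1.5]]'
python3 -m handwheel '[[0,-0.4,0,0,1.5],[0,-0.3,0,0,1.5],[0,-0.2,0,0,1.5],[0,0,0,0,1.5]]'
```

```text
clock: 10.9
position: [0.5902, 0.1799, 0.0367]
tool_rot: [3.113, 0.32, 0.007]
force: [7.4, -18.8, -2.7]
gripper_width: 0.0207
finger_force: 42.8
clock: 11.3
position: [0.5903, 0.1798, 0.0366]
tool_rot: [3.105, 0.307, 0.007]
force: [8.1, -24.2, -2.3]
gripper_width: 0.0211
finger_force: 46.4
```

```bash
python3 -m handwheel '[[0,0.8,0,0,1.5],[0,0.7,0,0,1.5],[0,0,0,0,1.5]]'; python3 snap.py w5; python3 -c "
from h import *
s,r=st();print(s['joint_positions'].round(2))"
```

```text
clock: 11.6
position: [0.5903, 0.1799, 0.0365]
tool_rot: [3.122, 0.322, 0.007]
force: [6.4, -4.6, -6.6]
gripper_width: 0.0212
finger_force: 40.6
[-0.27  0.8  -0.11  1.7   0.14  0.64 -1.82]
```

View pics/w5_b.png

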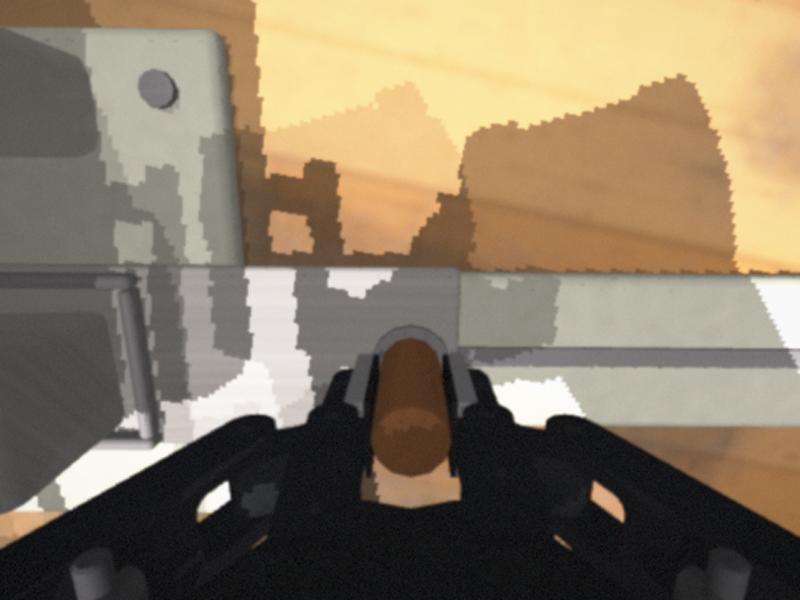

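```bash
python3 - <<'E'
from quad import *
quad("w3",[("end",.012,[(669,133),(663,225)])])
quad("w4",[("end",.012,[(468,243),(466,345)])])
E
```

```text
end c [ 0.6262 -0.0043] sides [0.0617 0.0617] ang [-163.4, 16.6]
end c [ 0.6267 -0.0034] sides [0.0622 0.0622] ang [-167.4, 12.6]
```

```bash
python3 -m handwheel '[[0,0,0,0,4],[0,0,0,0,5],[0,0,-1,0,5],[0,0,-3,0,6],[0,0,-4,0,7],[0,0,-4.5,-5,8],[0,0,-4.5,-8.5,8],[0,0,-4.5,-8.5,8],[0,0,-4.5,-8.5,8],[0,0,-4.5,-8.5,8],[0,0,-2.5,-8.5,8],[0,0,-0.5,-8.5,8]]'; python3 -m handwheel '[[0,0,0,-8.5,8],[0,0,0,-8.5,8],[0,0,0,-8.5,8],[0,0,0,-6,8],[0,0,0,-2.5,8],[0,0,0,0,8]]';python3 -c "
from h import *
to([0.416,.2846,.36],12)
s,r=st();print(s['joint_positions'].round(2))"
```

```text
clock: 12.85
position: [0.588, 0.1843, 0.3775]
tool_rot: [2.597, 1.765, 0.015]
force: [-0.2, 0.5, 0.0]
gripper_width: 0.08
finger_force: 0.0
clock: 13.45
position: [0.5868, 0.1831, 0.3724]
tool_rot: [-1.976, -2.442, -0.001]
force: [-0.4, -0.1, -0.4]
gripper_width: 0.0797
finger_force: 0.0
clock 13.45 tool shift cm [ 13.49 -14.59   1.24] tool y yaw 12.1
twist 0.1 (about tool z, down)
[-0.02  0.51 -0.56  1.28  0.27  1.42 -0.35]
```

```bash
python3 -m handwheel '[[0.7,-1,0,0,8],[2,-2.2,0,0,8],[2.6,-2.8,0,0,8],[2.6,-2.8,0,0,8],[2.6,-2.8,0,0,8],[2,-2,0,0,8],[1,-1,0,0,8],[0,0,0,0,8],[0,0,0,0,8]]'; python3 snap.py w6; python3 -c "
from h import *
to([0.416,.2846,.263],12)
s,r=st();print(s['joint_positions'].round(2))"
```

```text
clock: 14.35
position: [0.4179, 0.2831, 0.3714]
tool_rot: [1.979, 2.438, 0.0]
force: [0.1, 0.5, -0.2]
gripper_width: 0.0801
finger_force: 0.0
clock 14.40 tool shift cm [ 0.25 -0.2  10.82] tool y yaw 11.8
twist -0.2 (about tool z, down)
[-0.19  0.32 -0.63  1.58  0.2   1.3  -0.64]
```

View pics/w6_b.png

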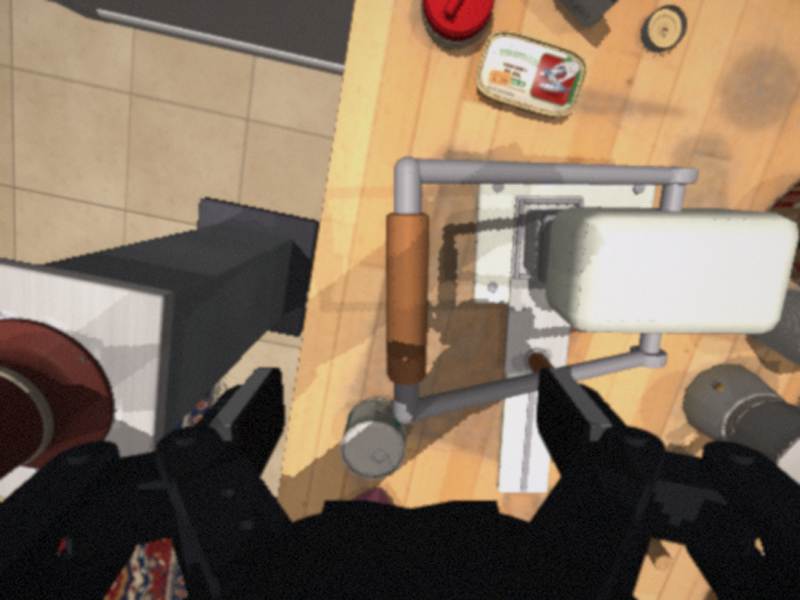

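```bash
python3 - <<'E'
from quad import *
quad("w6",[("bar",.282,[(407.5,213),(406.5,383)]),("pocket rim",.027,[(519,196),(582,196)])])
E
```

```text
bar c [0.4161 0.2865] sides [0.0926 0.0926] ang [-78.5, 101.5]
pocket rim c [0.5513 0.3616] sides [0.0656 0.0656] ang [11.9, -168.1]
```

```bash
python3 -m handwheel '[[0.3,-0.25,1.5,0,7],[0,0,3,0,6],[0,0,3,0,6],[0,0,2,0,5.5],[0,0,1.3,0,4.5],[0,0,0,0,3.5],[0,0,0,0,2.5],[0,0,0,0,1.5],[0,0,0,0,1.5],[0,0,0,0,1.5]]' 60; python3 - <<'E'
from h import *
s,r=st();print(s['force'])
to([0.416,.2865,.263],12)
import math
# arc deltas: bar rel pivot: x=-0.2cos a, z=0.2 sin a, a .45 -> -.45
N=30;a=np.linspace(.45,-.45,N+1)
print((np.diff(-20*np.cos(a))).round(2),(np.diff(20*np.sin(a))).round(2))
E
```

```text
clock: 15.4
position: [0.4153, 0.2862, 0.2639]
tool_rot: [1.979, 2.438, 0.004]
force: [4.5, 0.2, -2.5]
gripper_width: 0.0205
finger_force: 58.8
[ 4.50923726  0.19781726 -2.51068809]
clock 15.40 tool shift cm [0.02 0.07 0.09] tool y yaw 11.9
twist -0.1 (about tool z, down)
[-0.25 -0.24 -0.22 -0.2  -0.19 -0.17 -0.15 -0.13 -0.12 -0.1  -0.08 -0.06
 -0.04 -0.03 -0.01  0.01  0.03  0.04  0.06  0.08  0.1   0.12  0.13  0.15
  0.17  0.19  0.2   0.22  0.24  0.25] [-0.54 -0.55 -0.56 -0.56 -0.57 -0.58 -0.58 -0.58 -0.59 -0.59 -0.59 -0.6
 -0.6  -0.6  -0.6  -0.6  -0.6  -0.6  -0.6  -0.59 -0.59 -0.59 -0.58 -0.58
 -0.58 -0.57 -0.56 -0.56 -0.55 -0.54]
```

```bash
python3 -m handwheel '[[0,-0.12,0.27,0,1.5],[0,-0.2,0.44,0,1.5],[0,-0.24,0.55,0,1.5],[0,-0.22,0.56,0,1.5],[0,-0.2,0.56,0,1.5],[0,-0.19,0.57,0,1.5],[0,-0.17,0.58,0,1.5],[0,-0.15,0.58,0,1.5],[0,-0.13,0.58,0,1.5],[0,-0.12,0.59,0,1.5],[0,-0.1,0.59,0,1.5],[0,-0.08,0.59,0,1.5]]'
```

```text
clock: 16.6
position: [0.3976, 0.2828, 0.2002]
tool_rot: [1.976, 2.438, 0.009]
force: [4.3, -4.3, 7.8]
gripper_width: 0.0202
finger_force: 64.2
```

```bash
python3 - <<'E'
from h import *
s,r=st();p=s['position'];X=np.array([.978,.208,0])
d=(p-[.4153,.2862,.2639]);print("dx",d@X,"dz",d[2],"dy",d@[-.208,.978,0], "expected dx at dz",-.2*(np.cos(np.arcsin((.087+d[2])/.2)))+.2*np.cos(.45),s['force'])
E
```

```text
dx -0.017990115713160757 dz -0.06372836463645543 dy 0.00030410022424487394 expected dx at dz -0.01855204294409571 [ 4.33941015 -4.25902643  7.76685587]
```

```bash
python3 -m handwheel '[[0,-0.06,0.6,0,1.5],[0,-0.04,0.6,0,1.5],[0,-0.03,0.6,0,1.5],[0,-0.01,0.6,0,1.5],[0,0.01,0.6,0,1.5],[0,0.03,0.6,0,1.5],[0,0.04,0.6,0,1.5],[0,0.06,0.6,0,1.5],[0,0.08,0.59,0,1.5],[0,0.1,0.59,0,1.5],[0,0.12,0.59,0,1.5],[0,0.13,0.58,0,1.5]]'
python3 -m handwheel '[[0,0.15,0.58,0,1.5],[0,0.17,0.58,0,1.5],[0,0.19,0.57,0,1.5],[0,0.2,0.56,0,1.5],[0,0.22,0.56,0,1.5],[0,0.24,0.55,0,1.5],[0,0.2,0.4,0,1.5],[0,0,0.3,0,1.5],[0,0,0,0,1.5]]'
```

```text
clock: 17.8
position: [0.4002, 0.2832, 0.1286]
tool_rot: [1.976, 2.439, 0.003]
force: [0.1, -5.7, 13.2]
gripper_width: 0.0203
finger_force: 70.6
clock: 18.7
position: [0.4124, 0.2857, 0.0875]
tool_rot: [1.977, 2.44, -0.001]
force: [-0.5, -5.4, 13.3]
gripper_width: 0.02
finger_force: 74.4
```

```bash
python3 - <<'E'
from h import *
s,r=st();p=s['position'];X=np.array([.978,.208,0])
d=(p-[.4153,.2862,.2639]);print("dx",d@X,"dz",d[2],"dy",d@[-.208,.978,0],s['force'])
E
```

```text
dx -0.0029528297436435067 dz -0.1763616388149821 dy 7.00407631172474e-05 [-0.50934258 -5.4406834  13.29284625]
```

```bash
python3 -m handwheel '[[0,0.1,0.3,0,1.5],[0,0.1,0.3,0,1.5],[0,0,0,0,1.5]]';python3 -m handwheel '[[0,0.1,0.3,0,1.5],[0,0,0.2,0,1.5],[0,0,0,0,1.5]]'
```

```text
clock: 19.0
position: [0.4148, 0.2861, 0.0815]
tool_rot: [1.977, 2.439, -0.001]
force: [1.1, -5.1, 11.4]
gripper_width: 0.0203
finger_force: 75.4
clock: 19.3
position: [0.4158, 0.2863, 0.0793]
tool_rot: [1.976, 2.437, 0.0]
force: [-3.1, -8.9, 32.1]
gripper_width: 0.02
finger_force: 77.3
```

```bash
python3 -m handwheel '[[0,0,0.2,0,1.5],[0,0,0,0,1.5]]'; python3 snap.py w7
```

```text
clock: 19.5
position: [0.4162, 0.2864, 0.0787]
tool_rot: [1.975, 2.436, 0.002]
force: [-4.4, -10.6, 41.4]
gripper_width: 0.0203
finger_force: 78.2
```

View pics/w7_b.png

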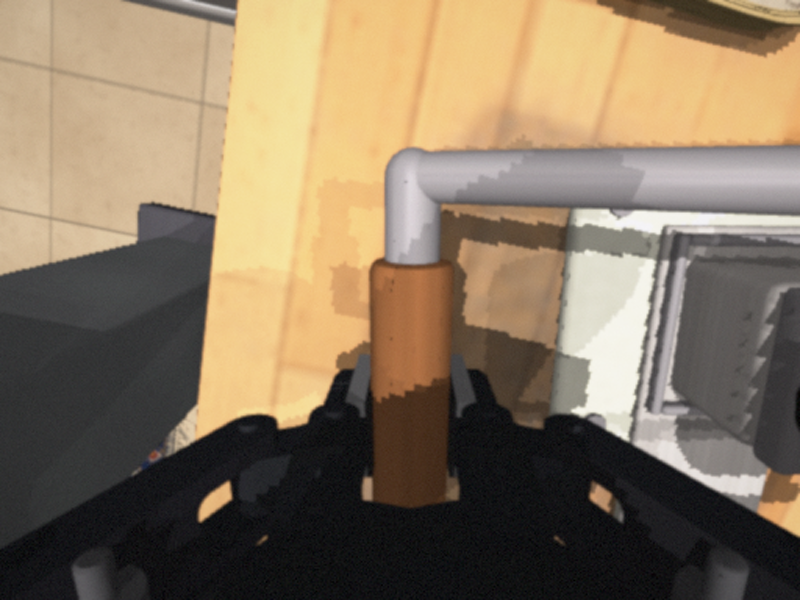

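```bash
python3 -m handwheel '[[0,0,-0.2,0,1.5],[0,-0.1,-0.3,0,1.5],[0,-0.2,-0.4,0,1.5],[0,-0.2,-0.45,0,1.5],[0,-0.19,-0.46,0,1.5],[0,-0.18,-0.46,0,1.5],[0,-0.17,-0.47,0,1.5],[0,-0.15,-0.47,0,1.5],[0,-0.14,-0.48,0,1.5],[0,-0.13,-0.48,0,1.5],[0,-0.12,-0.48,0,1.5],[0,-0.1,-0.49,0,1.5]]'
python3 -m handwheel '[[0,-0.09,-0.49,0,1.5],[0,-0.08,-0.49,0,1.5],[0,-0.07,-0.49,0,1.5],[0,-0.06,-0.5,0,1.5],[0,-0.04,-0.5,0,1.5],[0,-0.03,-0.5,0,1.5],[0,-0.02,-0.5,0,1.5],[0,0,-0.5,0,1.5],[0,0.01,-0.5,0,1.5],[0,0.02,-0.5,0,1.5],[0,0.03,-0.5,0,1.5],[0,0.05,-0.5,0,1.5]]'
```

```text
clock: 20.75
position: [0.3997, 0.2832, 0.1252]
tool_rot: [1.98, 2.439, 0.0]
force: [4.6, -2.7, 5.6]
gripper_width: 0.0204
finger_force: 78.9
clock: 21.95
position: [0.3969, 0.2826, 0.1841]
tool_rot: [-1.979, -2.439, -0.0]
force: [5.1, -0.9, 2.1]
gripper_width: 0.0199
finger_force: 84.1
```

```bash
python3 - <<'E'
from h import *
s,r=st();p=s['position'];X=np.array([.978,.208,0])
d=(p-[.4153,.2862,.2539]);print("dx",d@X,"dz",d[2],"expected dx at dz",-.2*(np.cos(np.arcsin((.087+d[2])/.2)))+.2*np.cos(.45),s['force'])
E
```

```text
dx -0.018714399436123182 dz -0.06983303512146444 expected dx at dz -0.019172455754845774 [ 5.06138968 -0.91168105  2.09491927]
```

```bash
python3 -m handwheel '[[0,0.05,-0.5,0,1.5],[0,0.06,-0.5,0,1.5],[0,0.07,-0.49,0,1.5],[0,0.08,-0.49,0,1.5],[0,0.1,-0.49,0,1.5],[0,0.11,-0.48,0,1.5],[0,0.12,-0.48,0,1.5],[0,0.13,-0.48,0,1.5],[0,0.15,-0.47,0,1.5],[0,0.16,-0.47,0,1.5],[0,0.17,-0.46,0,1.5],[0,0.18,-0.46,0,1.5]]'
python3 -m handwheel '[[0,0.19,-0.45,0,1.5],[0,0.19,-0.4,0,1.5],[0,0.18,-0.35,0,1.5],[0,0,0,0,1.5]]'
```

```text
clock: 23.15
position: [0.4132, 0.2859, 0.2412]
tool_rot: [1.978, 2.438, 0.008]
force: [12.3, 2.1, -8.2]
gripper_width: 0.0201
finger_force: 65.1
clock: 23.55
position: [0.4155, 0.2863, 0.2468]
tool_rot: [-1.974, -2.437, 0.004]
force: [12.8, 8.7, -36.6]
gripper_width: 0.02
finger_force: 60.7
```

```bash
python3 -m handwheel '[[0,0,0.2,0,1.5],[0,-0.1,0.2,0,1.5],[0,0,0,0,1.5]]'
```

```text
clock: 23.85
position: [0.4154, 0.2863, 0.246]
tool_rot: [-1.977, -2.44, 0.0]
force: [11.1, 4.5, -21.7]
gripper_width: 0.0206
finger_force: 61.5
```

```bash
python3 -m handwheel '[[0,-0.1,0.2,0,1.5],[0,-0.05,0.1,0,1.5],[0,0,0,0,1.5]]'
```

```text
clock: 24.15
position: [0.4153, 0.2863, 0.2454]
tool_rot: [1.978, 2.439, 0.005]
force: [10.8, 2.2, -10.6]
gripper_width: 0.02
finger_force: 62.0
```

Still at the upper stop with a light upward pull; open and leave, rising straight up.

```bash
python3 -m handwheel '[[0,0,0,0,3],[0,0,0,0,5],[0,0,0,0,7],[0,0,0,0,8],[0,0,-1.5,0,8],[0,0,-3,0,8],[0,0,-3.5,0,8],[0,0,-3,0,8],[0,0,-1,0,8],[0,0,0,0,8]]'; python3 snap.py w8; python3 - <<'E'
from h import *
to([0.5903,.1799,.37],-78)
im=cv2.imread("pics/w8.png").astype(int);b,g,r=im[...,0],im[...,1],im[...,2]
m=((r>90)&(r-g>50)&(g-b>10)).astype(np.uint8)
m=cv2.morphologyEx(m,cv2.MORPH_OPEN,np.ones((5,5)))
n,l,s,c=cv2.connectedComponentsWithStats(m)
for i in range(1,n):
    if s[i,4]>300: print(s[i],c[i])
E
```

```text
clock: 25.15
position: [0.4129, 0.2869, 0.3682]
tool_rot: [1.976, 2.441, 0.004]
force: [-0.1, 0.4, -0.4]
gripper_width: 0.0803
finger_force: 0.0
clock 25.20 tool shift cm [-14.09  15.18  -0.34] tool y yaw 12.0
twist 90.0 (about tool z, down)
[318   0  24  24 493] [328.88235294  10.84584178]
[ 378    0   49   65 1722] [399.97212544  33.07200929]
[486   0  26  36 516] [501.57945736  13.85077519]
[ 469   73   43   62 1618] [490.92274413 105.84796044]
[ 341   75   58   35 1112] [378.52607914  93.82104317]
[ 255  145   19   76 1194] [264.00502513 179.17001675]
[409 220  40  59 879] [426.86234357 252.88737201]
[283 289  28  31 667] [296.23388306 304.90104948]
```

```bash
python3 -m handwheel '[[-0.7,1,0,0,8],[-2,2.2,0,0,8],[-2.7,2.9,0,0,8],[-2.8,3,0,0,8],[-2.8,3,0,0,8],[-2,2,0,0,8],[-1.1,1.1,0,0,8],[0,0,2,0,8],[0,0,4,0,8],[0,0,4.5,0,8],[0,0,4.5,0,8],[0,0,4,0,8]]'; python3 -m handwheel '[[0,0,2,0,8],[0,0,0,0,8],[0,0,0,0,8]]';python3 snap.py w9; python3 - <<'E'
from h import *
to([0.5903,.1799,.0365],12)
im=cv2.imread("pics/w9.png").astype(int);b,g,r=im[...,0],im[...,1],im[...,2]
m=((r>60)&(r-g>40)).astype(np.uint8)
m=cv2.morphologyEx(m,cv2.MORPH_OPEN,np.ones((3,3)))
n,l,s,c=cv2.connectedComponentsWithStats(m)
for i in range(1,n):
    if s[i,4]>150: print(s[i],c[i].round(1),onz(robot.calibration("wrist"),*c[i],.075).round(3))
print(proj(robot.calibration("wrist"),[.5903,.1799,.075]))
E
```

```text
clock: 26.4
position: [0.59, 0.1779, 0.1727]
tool_rot: [-1.977, -2.439, 0.007]
force: [0.4, 0.8, -0.7]
gripper_width: 0.08
finger_force: 0.0
clock: 26.7
position: [0.591, 0.1794, 0.1562]
tool_rot: [-1.977, -2.44, 0.002]
force: [1.1, 0.6, 0.3]
gripper_width: 0.0802
finger_force: 0.0
clock 26.75 tool shift cm [ 0.02 -0.15 12.1 ] tool y yaw 12.0
twist -0.0 (about tool z, down)
[  0   0  24  27 297] [ 7.8 13.7] [0.394 0.274 0.075]
[  28    0  102   39 2971] [76.  16.8] [0.44  0.282 0.075]
[  381    27   131   248 16339] [454.4 140.6] [0.725 0.257 0.075]
[   0   92  100  224 7290] [ 36.2 181.6] [0.414 0.158 0.075]
[201 118  22  33 518] [212.6 135.3] [0.545 0.222 0.075]
[167 124  32  25 506] [181.8 134.4] [0.522 0.218 0.075]
[ 298  126   86   78 4235] [340.1 164.8] [0.645 0.221 0.075]
[249 186  25  24 454] [260.8 197.8] [0.591 0.182 0.075]
[ 168  220   63  103 2902] [198.5 278.6] [0.553 0.099 0.075]
[297 309  54  24 531] [328.2 320.1] [0.674 0.082 0.075]
[408 355  50  29 567] [424.7 374.7] [0.781 0.042 0.075]
[260.06571434 199.95434768]
```

View pics/w9_b.png

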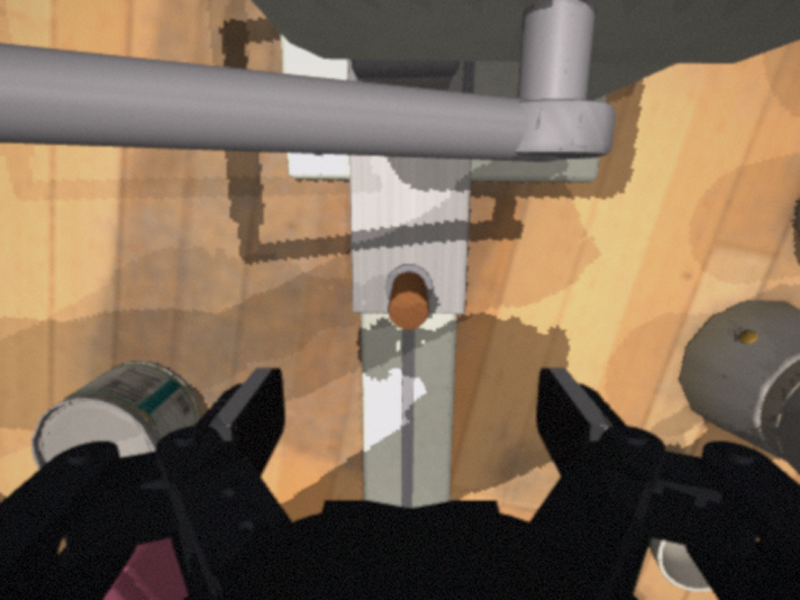

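```bash
python3 -m handwheel '[[0,0,0,4,8],[0,0,0,8.5,8],[0,0,0,8.5,8],[0,0,0,8.5,8],[0,0,0,8.5,8],[0,0,0,8.5,8],[0,0,0,8.5,8],[0,0,0,8.5,8],[0,0,0,8.5,8],[0,0,0,8.5,8],[0,0,0,7,8],[0,0,0,3,8]]'; python3 -m handwheel '[[0,0,0,0,8]]'; python3 -c "
from h import *
to([0.5903,.181,.0365],-78)"
```

```text
clock: 27.95
position: [0.5922, 0.1803, 0.1593]
tool_rot: [-3.125, -0.309, -0.007]
force: [0.4, 0.5, -0.0]
gripper_width: 0.0802
finger_force: 0.0
clock: 28.05
position: [0.5927, 0.1806, 0.1594]
tool_rot: [-3.125, -0.314, -0.009]
force: [0.3, -0.7, 1.9]
gripper_width: 0.0798
finger_force: 0.0
clock 28.05 tool shift cm [-0.29 -0.08 12.29] tool y yaw -78.5
twist -0.5 (about tool z, down)
```

```bash
python3 -m handwheel '[[-0.2,-0.1,2,-0.4,8],[0,0,3,0,7],[0,0,3,0,6],[0,0,2.3,0,5],[0,0,1.5,0,4.5],[0,0,0.4,0,3.5],[0,0,0,0,2.5],[0,0,0,0,1.5],[0,0,0,0,1.5],[0,0,0,0,1.5]]' 40
```

```text
clock: 29.05
position: [0.5895, 0.1798, 0.0358]
tool_rot: [3.124, 0.324, 0.002]
force: [1.2, -2.3, -0.7]
gripper_width: 0.0213
finger_force: 39.7
```

```bash
python3 -m handwheel '[[0,0.4,0,0,1.5],[0,0.8,0,0,1.5],[0,1.3,0,0,1.5],[0,1.8,0,0,1.5],[0,2,0,0,1.5],[0,2,0,0,1.5],[0,2,0,0,1.5],[0,2,0,0,1.5],[0,1.8,0,0,1.5],[0,1,0,0,1.5],[0,0.6,0,0,1.5],[0,0.4,0,0,1.5]]'
python3 -m handwheel '[[0,0.4,0,0,1.5],[0,0.3,0,0,1.5],[0,0.2,0,0,1.5],[0,0.1,0,0,1.5],[0,0,0,0,1.5]]'
```

```text
clock: 30.25
position: [0.6211, 0.0217, 0.0357]
tool_rot: [3.125, 0.323, -0.003]
force: [-3.7, 2.1, 6.3]
gripper_width: 0.0211
finger_force: 40.5
clock: 30.75
position: [0.6228, 0.013, 0.0357]
tool_rot: [-3.124, -0.325, 0.003]
force: [-2.9, 0.7, 7.6]
gripper_width: 0.0212
finger_force: 40.5
```

```bash
python3 -m handwheel '[[0,0.2,0,0,1.5],[0,0.2,0,0,1.5],[0,0.2,0,0,1.5],[0,0,0,0,1.5]]'
```

```text
clock: 31.15
position: [0.6228, 0.0131, 0.0357]
tool_rot: [-3.117, -0.33, 0.006]
force: [-5.8, 9.5, 7.1]
gripper_width: 0.0213
finger_force: 41.2
```

```bash
python3 -m handwheel '[[0,-0.5,0,0,1.5],[0,0,0,0,4],[0,0,0,0,5],[0,0,-1,0,5],[0,0,-3,0,6],[0,0,-4,0,7],[0,-1,-4,0,8],[0,-2.5,-1.5,0,8],[0,-4,0,0,8],[0,-4,0,0,8],[0,-1.7,0,0,8],[0,-0.5,0,0,8]]'; python3 -m handwheel '[[0,0,0,-4,8],[0,0,0,-8.5,8],[0,0,0,-8.5,8],[0,0,0,-8.5,8],[0,0,0,-8.5,8],[0,0,0,-8.5,8],[0,0,0,-8.5,8],[0,0,0,-8.5,8],[0,0,0,-8.5,8],[0,0,0,-8.5,8],[0,0,0,-7,8],[0,0,0,-3,8]]'; python3 -m handwheel '[[0,0,0,0,8],[0,0,0,0,8]]'; python3 snap.py w10; python3 -c "
from h import *
to([0.5937,.150,.042],12)"
```

```text
clock: 32.35
position: [0.5955, 0.1489, 0.1705]
tool_rot: [-3.123, -0.331, -0.001]
force: [0.1, 0.4, 0.4]
gripper_width: 0.0802
finger_force: 0.0
clock: 33.55
position: [0.5971, 0.1422, 0.1696]
tool_rot: [1.97, 2.445, -0.003]
force: [0.1, 0.6, -0.1]
gripper_width: 0.08
finger_force: 0.0
clock: 33.75
position: [0.5966, 0.1438, 0.1698]
tool_rot: [1.974, 2.443, -0.002]
force: [0.5, -0.4, 0.2]
gripper_width: 0.0796
finger_force: 0.0
clock 33.80 tool shift cm [ 0.62 -0.15 12.79] tool y yaw 12.2
twist 0.2 (about tool z, down)
```

View pics/w10_b.png

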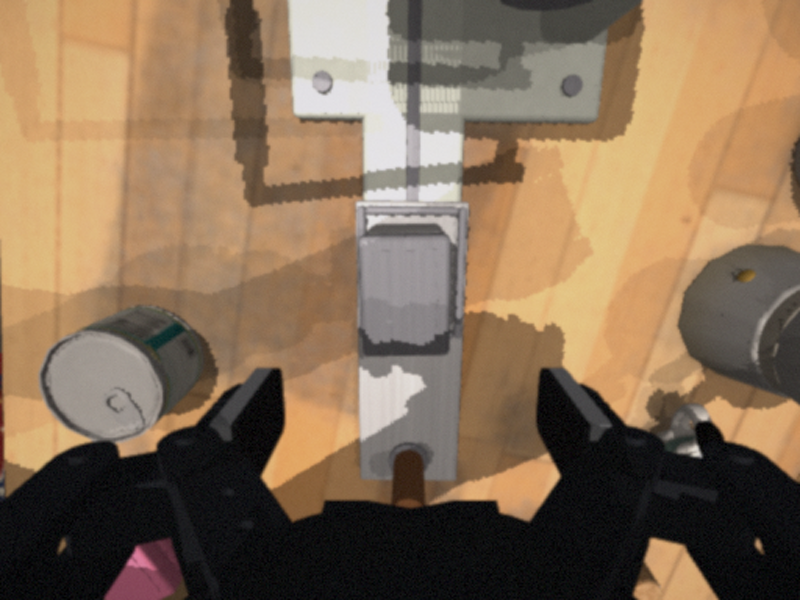

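```bash
python3 - <<'E'
from quad import *
for z in (.089,.098): quad("w10",[("caddy",z,[(360,237),(450,237),(448,353),(361,353)])])
quad("w10",[("rim",.027,[(357,203),(468,203)])])
to([0.5937,.150,.042],12)
E
```

```text
caddy c [0.5925 0.1519] sides [0.044  0.0605 0.0455 0.0606] ang [12.2, -77.5, -167.8, 101.0]
caddy c [0.5922 0.1542] sides [0.0422 0.0581 0.0437 0.0581] ang [12.2, -77.5, -167.8, 101.0]
rim c [0.5874 0.1952] sides [0.068 0.068] ang [12.2, -167.8]
clock 33.80 tool shift cm [ 0.62 -0.15 12.79] tool y yaw 12.2
twist 0.2 (about tool z, down)
```

```bash
python3 -m handwheel '[[0.4,-0.1,1.5,0.2,8],[0.3,-0.15,2.5,0,8],[0,0,3,0,8],[0,0,3,0,8],[0,0,1.9,0,8],[0,0,0.9,0,8],[0,0,0,0,8],[0,0,0,0,6],[0,0,0,0,4.5],[0,0,0,0,3.8],[0,0,0,0,3.8],[0,0,0,0,3.8]]' 50;python3 -c "
from h import *
to([0.5937,.150,.042],12)"
```

```text
clock: 35.0
position: [0.5929, 0.1529, 0.0436]
tool_rot: [1.973, 2.443, 0.003]
force: [-0.5, 0.4, 5.1]
gripper_width: 0.0458
finger_force: 52.3
clock 35.00 tool shift cm [-0.3   0.02  0.16] tool y yaw 12.2
twist 0.2 (about tool z, down)
```

```bash
python3 -m handwheel '[[0,0,-1,0,3.8],[0,0,-2.5,0,3.8],[0,0,-4,0,3.8],[0,0,-4,0,3.8],[0,0,-3.5,0,3.8],[0,0,-1.5,0,3.8],[0,0,0,0,3.8]]';python3 -c "
from h import *
to([0.474,-.27,.21],94.8)
s,r=st();print(s['joint_positions'].round(2))"
```

```text
clock: 35.7
position: [0.593, 0.1531, 0.2099]
tool_rot: [1.972, 2.442, 0.007]
force: [0.0, 0.3, -2.6]
gripper_width: 0.0459
finger_force: 51.9
clock 35.70 tool shift cm [-38.85 -20.55  -0.14] tool y yaw 12.2
twist -82.6 (about tool z, down)
[ 0.04  0.63 -0.56  1.56  0.37  1.05 -0.4 ]
```

```bash
python3 - <<'E'
from h import *
t=robot.calibration("top");w=dict(np.load("pics/w1.npz"));k=.64
for z in(0,.05,.1,.15): print(z,onz(t,473*k,303*k,z).round(3),onz(w,258*k,65*k,z).round(3),'|',onz(t,500*k,312*k,z).round(3),onz(w,325*k,95*k,z).round(3))
E
```

```text
0 [ 0.543 -0.134  0.   ] [ 0.545 -0.117  0.   ] | [ 0.521 -0.2    0.   ] [ 0.524 -0.177  0.   ]
0.05 [ 0.535 -0.128  0.05 ] [ 0.535 -0.133  0.05 ] | [ 0.514 -0.192  0.05 ] [ 0.516 -0.186  0.05 ]
0.1 [ 0.527 -0.123  0.1  ] [ 0.525 -0.149  0.1  ] | [ 0.506 -0.185  0.1  ] [ 0.508 -0.195  0.1  ]
0.15 [ 0.519 -0.117  0.15 ] [ 0.514 -0.164  0.15 ] | [ 0.499 -0.177  0.15 ] [ 0.5   -0.204  0.15 ]
```

```bash
python3 -m handwheel '[[-0.8,-0.8,0,0,3.8],[-2,-1.8,0,0,3.8],[-3,-2.8,0,0,3.8],[-3.4,-2.8,0,0,3.8],[-3.4,-2.8,0,0,3.8],[-3.6,-2.8,0,0,3.8],[-3.6,-2.6,0,0,3.8],[-3.8,-2,0,0,3.8],[-4,-1.2,0,0,3.8],[-4,-0.6,0,0,3.8],[-3.6,-0.2,0,0,3.8],[-2.4,0,0,0,3.8]]'; python3 -m handwheel '[[-1,0,0,-4,3.8],[0,0,0,-8,3.8],[0,0,0,-8.5,3.8],[0,0,0,-8.5,3.8],[0,0,0,-8.5,3.8],[0,0,0,-8.5,3.8],[0,0,0,-8.5,3.8],[0,0,0,-8.5,3.8],[0,0,0,-8.5,3.8],[0,0,0,-7,3.8],[0,0,0,-4,3.8],[0,0,0,0,3.8]]'; python3 -c "
from h import *
to([0.477,-.27,.21],94.8)
s,r=st();print(s['joint_positions'].round(2))"
```

```text
clock: 36.9
position: [0.4687, -0.262, 0.2046]
tool_rot: [-1.977, -2.436, 0.005]
force: [0.4, -0.1, -2.4]
gripper_width: 0.0457
finger_force: 51.9
clock: 38.1
position: [0.4716, -0.2681, 0.2047]
tool_rot: [0.127, -3.134, -0.003]
force: [0.6, 0.6, -2.5]
gripper_width: 0.0453
finger_force: 51.8
clock 38.10 tool shift cm [-0.52 -0.23 -0.53] tool y yaw 94.6
twist -0.2 (about tool z, down)
[ 1.06  0.65 -0.96  1.75  0.6   1.07  1.54]
```

```bash
python3 -m handwheel '[[-0.35,-0.2,1.5,0,3.8],[0,0,3,0,3.8],[0,0,3,0,3.8],[0,0,2,0,3.8],[0,0,1,0,3.8],[0,0,0,0,3.8],[0,0,0,0,3.8]]'; python3 snap.py w11; python3 -c "
from h import *
to([0.4755,-.27,.0306],94.8)"
```

```text
clock: 38.8
position: [0.4782, -0.2695, 0.1023]
tool_rot: [-0.128, 3.138, 0.0]
force: [0.8, -0.7, -2.6]
gripper_width: 0.0456
finger_force: 51.8
clock 38.85 tool shift cm [ 0.32 -0.02  7.23] tool y yaw 94.7
twist -0.1 (about tool z, down)
```

```bash
python3 -m handwheel '[[0.3,0,0.2,0,3.8],[0,0,0.8,0,3.8],[0,0,1,0,3.8],[0,0,1,0,3.8],[0,0,0.7,0,3.8],[0,0,0,0,3.8]]'; python3 -c "
from h import *
to([0.4755,-.27,.0306],94.8)"
```

```text
clock: 39.45
position: [0.4737, -0.2695, 0.0635]
tool_rot: [0.128, -3.136, -0.002]
force: [0.3, -0.4, -2.5]
gripper_width: 0.0451
finger_force: 51.9
clock 39.45 tool shift cm [-0.18 -0.07  3.29] tool y yaw 94.7
twist -0.1 (about tool z, down)
```

```bash
python3 -m handwheel '[[-0.15,-0.05,0.8,0,3.8],[0,0,0.9,0,3.8],[0,0,0.7,0,3.8],[0,0,0.4,0,3.8],[0,0,0.2,0,3.8],[0,0,0,0,3.8]]'; python3 -m handwheel '[[0,0,0.1,0,3.8],[0,0,0.1,0,3.8],[0,0,0,0,3.8]]'
```

```text
clock: 40.05
position: [0.4761, -0.2701, 0.0348]
tool_rot: [0.128, -3.139, -0.0]
force: [0.2, -0.8, -2.8]
gripper_width: 0.0455
finger_force: 51.9
clock: 40.35
position: [0.4762, -0.2702, 0.0331]
tool_rot: [-0.128, 3.139, -0.0]
force: [0.6, -0.9, -2.3]
gripper_width: 0.0457
finger_force: 51.9
```

```bash
python3 -m handwheel '[[0,0,0.1,0,3.8],[0,0,0.1,0,3.8],[0,0,0,0,3.8]]'; python3 -m handwheel '[[0,0,0.1,0,3.8],[0,0,0,0,3.8]]'
```

```text
clock: 40.65
position: [0.4761, -0.2702, 0.0309]
tool_rot: [0.128, -3.139, -0.0]
force: [0.1, 0.3, -2.5]
gripper_width: 0.0453
finger_force: 51.9
clock: 40.85
position: [0.4763, -0.2702, 0.0306]
tool_rot: [-0.128, 3.139, -0.001]
force: [-1.3, -0.4, 3.6]
gripper_width: 0.0454
finger_force: 52.4
```

```bash
python3 -m handwheel '[[0,0,0,0,5],[0,0,0,0,6],[0,0,0,0,6.2],[0,0,-1,0,6.2],[0,0,-2.5,0,6.2],[0,0,-4,0,6.2],[0,0,-4,0,6.2],[0,0,-4,0,6.2],[0,0,-4,0,6.2],[0,0,-2,0,6.2],[0,0,0,0,6.2]]'; python3 -m handwheel '[[2,0,0,0,6.2],[3,0,0,0,6.2],[0,0,0,0,6.2]]'; python3 snap.py w12; python3 - <<'E'
from h import *
im=cv2.imread("pics/w12.png");cal=dict(np.load("pics/w12.npz"))
for n,p in [("new",[.4765,-.27,.076]),("done",[.469,-.187,.076])]: print(n,proj(cal,p).round(0))
hsv=cv2.cvtColor(im,cv2.COLOR_BGR2HSV)
m=((hsv[...,1]<45)&(hsv[...,2]>60)).astype(np.uint8)
m=cv2.morphologyEx(m,cv2.MORPH_OPEN,np.ones((5,5)))
for c in cv2.findContours(m,cv2.RETR_EXTERNAL,cv2.CHAIN_APPROX_NONE)[0]:
    if 800<cv2.contourArea(c)<20000:
        q=cv2.boxPoints(cv2.minAreaRect(c));w=np.array([onz(cal,*x,.076)[:2] for x in q])
        print(q.round(0).tolist(),w.mean(0).round(4),np.linalg.norm(np.roll(w,-1,0)-w,axis=1).round(3),np.degrees(np.arctan2(*(w[1]-w[0])[::-1])).round(1))
t=robot.camera("top")[:,:,::-1];cv2.imwrite("pics/top2.png",t)
a=cv2.imread("pics/top0.png").astype(int);d=(np.abs(t.astype(int)-a).max(2)>50).astype(np.uint8)
d=cv2.morphologyEx(d,cv2.MORPH_OPEN,np.ones((3,3)))
n,l,s,c=cv2.connectedComponentsWithStats(d)
for i in range(1,n):
    if s[i,4]>12: print(s[i])
E
```

```text
clock: 41.95
position: [0.4783, -0.2699, 0.2491]
tool_rot: [-0.128, 3.132, -0.005]
force: [1.0, -0.2, 0.5]
gripper_width: 0.062
finger_force: 0.0
clock: 42.25
position: [0.4218, -0.275, 0.2434]
tool_rot: [0.124, -3.132, -0.0]
force: [-0.2, -0.1, 0.5]
gripper_width: 0.0617
finger_force: 0.0
new [262. 226.]
done [336. 225.]
[[470.0, 288.0], [511.0, 288.0], [511.0, 326.0], [470.0, 326.0]] [0.5595 0.0165] [0.049 0.055 0.051 0.054] 94.6
[[309.0, 190.0], [358.0, 190.0], [358.0, 254.0], [309.0, 254.0]] [ 0.4662 -0.1902] [0.054 0.077 0.057 0.077] 94.6
[[243.0, 190.0], [282.0, 190.0], [282.0, 252.0], [243.0, 252.0]] [ 0.4714 -0.2702] [0.043 0.074 0.045 0.074] 94.6
[[473.0, 0.0], [511.0, 0.0], [511.0, 101.0], [473.0, 101.0]] [ 0.2787 -0.0609] [0.036 0.092 0.039 0.092] 94.6
[256 167   6  10  51]
[263 167   6   8  44]
[ 330  187  182  150 9155]
[393 333  14   8  72]
[469 332   9  15  88]
[418 339  11   6  48]
[445 340   6   6  29]
[392 344  20  31 160]
[453 347  10   3  30]
[467 347   7   3  21]
[310 349   8  24  91]
[316 348  11  28 114]
[388 351  12  18 144]
[450 351   4   9  33]
[439 377   4   4  15]
```

```bash
python3 -c "
from cell import robot
print(robot.close_job())"
```

```text
the job is handed in; nothing more can be done
None
```

I handed the job in at about 42 s: lid pressed with the lever to its stop, lever eased back up, carriage drawn to its stop, caddy set crosswise in the wide bay beside the finished one; the lid being fully home is inferred from that stop and matching box outlines, and by mistake I viewed 12 pictures against the limit of 10.

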